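Load a slide carrier under the reader's spring clip

ROBOT

A 6-joint arm with a two-finger parallel gripper is mounted at the origin on the work surface. World frame = base frame: x ahead of the robot, y to its left, z up, the work surface at z = 0. Lengths are in m, angles in rad, forces in N, time in s.
With the tool pointing down it reaches from about 0.225 to 0.875 m from the base axis. Payload 3.4 kg.
Tool frame: the origin (TCP) lies between the finger pads; the fingertips stand 11 mm ahead of it and the grasp point (between the pads) lies 8 mm behind it; z points along the fingers, y is the direction in which the jaws open and shut (so a half turn about z gives the same grasp; the last joint's range is limited). The gripper opens to 85 mm and grips with 20 to 120 N. Pads are 22 mm wide; open, the fingers measure 114 mm over their backs; the gripper's body (76 mm by 85 mm) begins 54 mm behind the grasp point. The pads swing forward as they close: fully open they stand 13 mm farther back than shut.
Start: joints at [1.161, 0.276, 1.505, -0, 1.361, -0.121], TCP at [0.164, 0.551, 0.209] pointing down, gripper open.
Joint ranges: [-2.89, 2.89], [-0.75, 2.08], [0.22, 2.7], [-1.18, 4.32], [0.11, 2.71], [-2.7, 2.7]. Speed limits (rad/s): [2.57, 2.57, 3.14, 3.14, 3.14, 3.14].

INTERFACE

Orientations are given as a unit quaternion [w, x, y, z].
In Python, from rig import manip gives the robot as it stands. The module is installed in compiled form; this text tells all that it offers.
- The arm moves only by the tool move_arm, never from a script. Its argument "series" is a list that holds one entry, the list of rows, each a list of 7 numbers: the shift along the world's x, y, z in m, then the turn, a rotation vector about the world's x, y, z in rad, then the finger opening in m, from 0 to 0.0854. A call has 1 to 20 rows; each row shifts and turns the commanded pose from where the row before left it; what a row does not reach is not made up. A row lasts 1/12 s, in which the tool goes at most 41.7 mm and 7.16 degrees, less where a joint would pass 70% of its speed; a pose out of reach is approached as far as the arm can. A call with a gripper value outside its range is refused whole. The fingers move at their own pace and stop on an object; "newtons" is the grip in N (left out, the last holds). Time passes only in rows, so rows that do not move let the fingers close. It gives the time, the measured TCP pose, the force and the opening at its end, in the units of the state.
- manip.get_state(): the state, without advancing time (a new reading comes with each control period).
- manip.get_image(name): name is "scene" or "top" or "wrist"; returns a dict with "color" (400x640x3 uint8, red, green, blue), "fx", "fy", "cx", "cy" (pixels), "R" (3x3) and "t" (3): a world point X has camera coordinates R X + t; the wrist camera has in their place "tool_from_camera" (4x4, takes a point from camera to tool coordinates, whose origin is the TCP and whose axes are the flange's). Camera axes: x right, y down, z forward; pixel columns grow to the right and rows downward; lengths in m; the calibration is good to about 2 mm. A picture is of the moment at which its call begins: read the wrist's pose just before it. There is no depth.
- manip.sign_off(): hands the job in, once; it reports no verdict.
The state is a dict: "clock": time; "qpos": joint angles; "qd": joint speeds; "effort": joint torques, N m; "position": TCP position; "ee_rot": TCP orientation; "contact_force": force on the tool from outside, world axes, zero at the start; "moment": the same for the moment, N m; "width": finger opening in m.
Only numpy, scipy, OpenCV 4.12 (cv2) and the standard library are available. Lean on these libraries where they do the work, as an engineer would, in place of code of your own. Each camera call takes 0.05 s, during which the arm holds its last target.

TASK

On the slide reader, press the green bar of the spring clip down with one fingertip and keep it down while the other fingertip pushes the blue slide carrier along its channel, beneath the raised red clip foot, until it is fully home against the end stop. Only then let the bar up, so that the foot comes down and holds the carrier, and move clear. Nothing is gripped or lifted: the carrier stays flat on the channel floor, the foot must not touch it before it is home, and the other things on the desk are left where they are.

Things in the scene. Friction and masses are not known exactly. Their poses are not given: they have to be found in the camera images.
- reader: White slide reader fixed to the desk. Origin: on the desk (z 0) under the carrier's home centre; z up, x = the way the carrier is pushed (away from the robot), y towards the green bar. All numbers in this frame, mm: base x -140 to 165, y -115 to 95, top z 14; grey housing x 64 to 160, top z 64. The clip's hinge tube (8 thick, x -130 to 30) lies along y 46, centre z 24.
- home (a point): Point on the channel floor where the carrier's origin is when fully home; reader frame (0, 0, 14 mm). The floor is a black strip between two low aluminium guide walls: inner faces y -30 and 30, 4 mm thick, tops z 22, x -105 to 40. The end stop's face, which the carrier's front edge meets, is at x 40, its top z 24.
- carrier: Blue slide carrier with a glass slide in its top, 80 (x, along the channel) x 56 x 12 mm, 50 to 100 g. Origin: centre of its underside, on the channel floor. It starts in the channel 38 to 56 mm short of home, front edge short of the clip foot. It has 2 mm play to each guide wall, so it may be pushed anywhere on its rear edge away from the corners.
- clip (a joint): Hinge angle of the spring clip, rad: 0 at rest (foot's underside 5 mm over the channel floor, blocking the carrier), 0.42 with the green bar fully down at its stop (foot 17 mm over the floor). The foot clears the 12 mm thick carrier from 0.26 on; resting on the carrier it reads about 0.23. Springs back when let go. Mid-bar it takes 2.5 N to start and 6 N at the stop.
- clip_bar (a point): Green bar, pressed from above; 104 (x) x 26 x 3 mm; a fingertip may slide along it while pressing. Origin: centre of the top face. Fully down it is level at reader x -134 to -30, y 63 to 89, top z 19; at rest it slopes: inner edge z 26, middle 32, outer 37. With it held at z 19 to 22, a second fingertip at that height passes over the channel floor (14) and meets the carrier's rear edge (top 26).
- clip_foot (a point): Red foot of the clip, a rod of 8 mm diameter, 22 mm long along x. Origin: its centre, at reader-frame x 19 (spanning 8 to 30), y about 20; z 24 at rest, 35 mm with the bar fully down. The red and steel arm above it hides it from straight above and is up to 40 mm high.
- spare_carrier: Orange slide carrier, same size as the blue one, lying on the reader's base beside the channel (y about -76 mm in the reader frame); leave alone. Origin: centre of underside.
- oil_bottle: Small amber bottle with black cap, 28 mm diameter, 50 mm tall, standing on the reader's base beside the channel; leave alone. Origin: centre of underside.
- marker: Blue marker pen with a white cap, 130 x 17 x 16 mm, lying on the desk beside the reader on the green bar's side (y 120 to 135 mm in the reader frame); leave alone. Origin: under its middle.
- stapler: Black stapler, 130 x 34 x 45 mm, on the desk left of the reader; leave alone. Origin: centre of underside.
- slide_box: Yellow slide box, 100 x 85 x 35 mm, on the desk left of the reader; leave alone. Origin: centre of underside.
- pen_cup: Dark pen cup, 72 mm diameter, 85 mm tall (135 with pens), on the desk left of the reader; leave alone. Origin: centre of underside.
- mouse: Black computer mouse, 105 x 60 x 32 mm, on a round pad right of the reader; leave alone. Origin: centre of underside.
There are look-alikes about, which are no part of the job. Several things have the shape of the carrier; the one meant has the colours described above.

How it is judged:
By the outcome, as a careful person would: the job done as asked, in the order asked, and still so for the second after the job is handed in, with the robot touching nothing.
It also fails if it takes over 35 s, if anything falls off the work surface, if the arm or the gripper's body presses on something with over 40 N, if the wrist force passes 120 N, or if a joint passes its speed limit or range.

## Working session

There is one attempt and no reset: what is moved stays moved. The work goes in short steps, Python scripts to look and compute and a tool call to move; the robot and the scene stay as the last step left them, time stands still between calls to the robot, and variables do not carry over. Pictures are saved under pics/ and viewed, and the job is handed in when it is done.

Besides the shell and the picture viewer there is one more tool, called after "Call:" as name(argument=value, ...), one argument or row to a line, values as JSON. move_arm: Moves the arm, as the interface text tells. Its arguments: {"type":"object","properties":{"series":{"type":"array"},"newtons":{"type":"number"}},"required":["series"]}

```bash
mkdir -p pics
cat > h.py <<'E'
from rig import manip
import numpy as np, cv2
def save(name,fn,crop=None,scale=1):
    im=manip.get_image(name); c=im["color"][:,:,::-1]
    if crop: c=c[crop[1]:crop[3],crop[0]:crop[2]]
    c=cv2.resize(c,None,fx=scale,fy=scale,interpolation=cv2.INTER_CUBIC)
    cv2.imwrite("pics/"+fn,c); return im
def ray(im,u,v,z):
    R=np.array(im["R"]);t=np.array(im["t"])
    d=R.T@np.array([(u-im["cx"])/im["fx"],(v-im["cy"])/im["fy"],1]); o=-R.T@t
    return o+d*(z-o[2])/d[2]
def proj(im,X):
    p=np.array(im["R"])@np.array(X)+np.array(im["t"]); return np.array([im["fx"]*p[0]/p[2]+im["cx"],im["fy"]*p[1]/p[2]+im["cy"]])
E
python3 - <<'E'
from h import *
s=manip.get_state(); print(s)
a=save("scene","s0.png");b=save("top","t0.png")
for i in(a,b): print(i["fx"],i["cx"],i["cy"],np.array(i["R"]).round(3).tolist(),i["t"])
save("wrist","w0.png")
E
```

```text
{'clock': 0.0, 'qpos': array([ 1.16104523e+00,  2.76619433e-01,  1.50612377e+00,  9.06545274e-06,
        1.36070320e+00, -1.20983778e-01]), 'qd': array([-0.0011665 , -0.0015342 ,  0.00093919, -0.001903  ,  0.00095913,
       -0.00047481]), 'effort': array([-2.02569099e-03, -4.16791856e+01, -2.45801854e+01, -5.30884481e-04,
        1.11600247e-02,  1.73428691e-05]), 'position': array([0.16351022, 0.55067448, 0.20842955]), 'ee_rot': array([-2.47362510e-04,  1.43883409e-01,  9.89594213e-01, -8.93267183e-04]), 'contact_force': array([ 0.07154327,  0.1231961 , -0.53096308]), 'moment': array([0.03063874, 0.01720509, 0.03569815]), 'width': 0.08529105225357601}
426.0447010454054 320.1214127862317 193.21145641447296 [[0.803, 0.595, -0.007], [0.366, -0.503, -0.782], [-0.469, 0.626, -0.623]] [-0.44333726 -0.18225913  1.37971983]
455.2469574663287 310.32584376525193 199.2245061152113 [[-0.009, -1.0, -0.019], [-0.998, 0.01, -0.054], [0.055, 0.019, -0.998]] [-0.00950474  0.56404452  1.25433476]
```

View pics/s0.png

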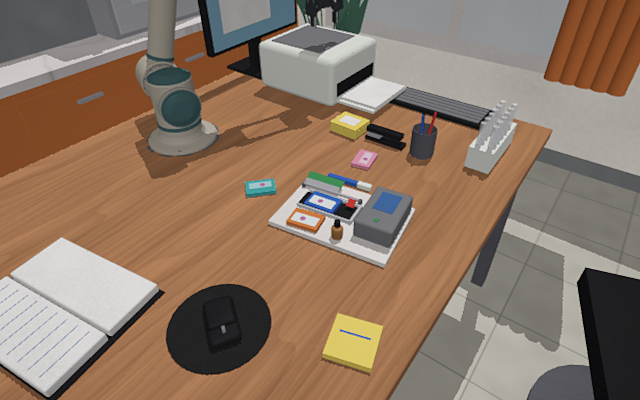

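View pics/t0.png

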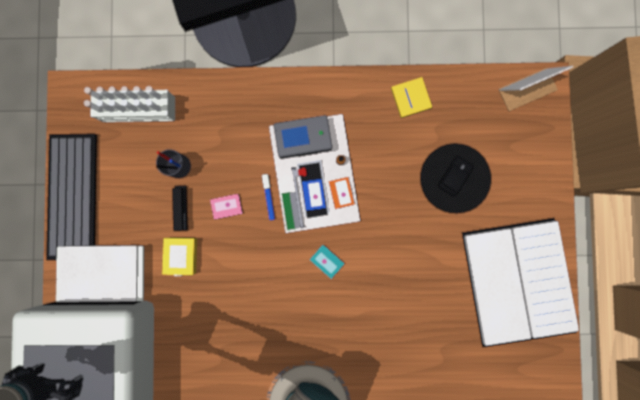

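View pics/w0.png

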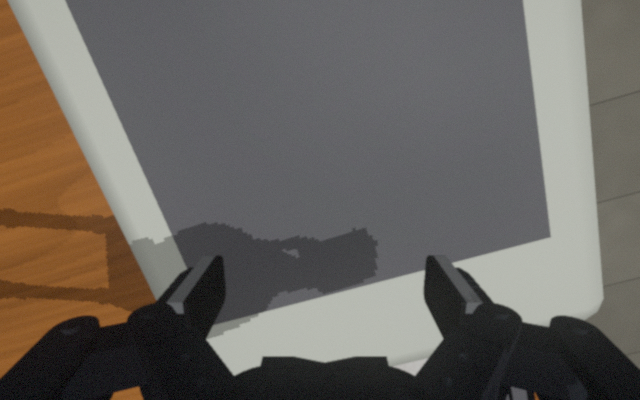

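Carrier-shaped candidates in the top image are blue in the channel (314,195), orange spare (342,193), pink (226,206) and teal (327,261). The blue marker is at (268,197). By the description I choose blue in the channel, and I'll check it in close crops.

Run:
```python
from h import *
save("scene","s1.png",(260,160,420,270),5)
save("top","t1.png",(250,105,370,240),4.4)
```

```text
(no output)
```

View pics/s1.png

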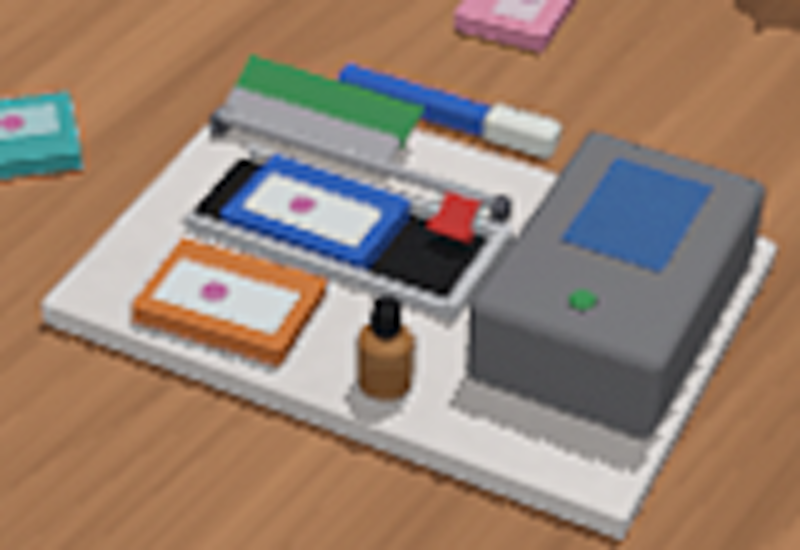

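View pics/t1.png

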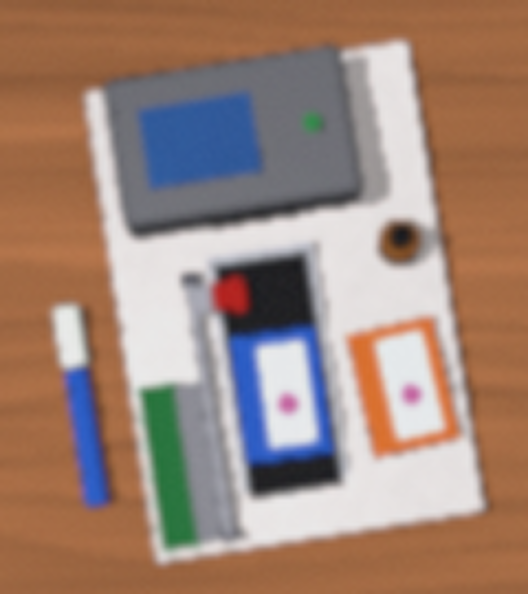

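The crops confirm it: the blue carrier sits in the black channel, short of the red foot, and orange is the spare on the base. Next I'll fit the reader pose.

Run:
```python
from h import *
from scipy.optimize import least_squares
a=manip.get_image("scene");b=manip.get_image("top")
T=lambda x,y:(250+(x-1.7)/4.4,105+(y-1.7)/4.4)
S=lambda x,y:(260+(x-2)/5,160+(y-2)/5)
obs=[(b,T(86,91),(165,95,14)),(b,T(408,41),(165,-115,14)),(b,T(485,511),(-140,-115,14)),(b,T(160,563),(-140,95,14)),
(a,S(42,308),(-140,-115,14)),(a,S(622,522),(165,-115,14)),(a,S(777,243),(165,95,14))]
def W(p,X):
    c,s=np.cos(p[2]),np.sin(p[2]); x,y,z=np.array(X)/1000
    return [p[0]+c*x-s*y,p[1]+s*x+c*y,z]
def fit(ob):
    f=lambda p:np.concatenate([proj(i,W(p,X))-np.array(u) for i,u,X in ob])
    r=least_squares(f,[.55,0,0]); return r.x,f(r.x).reshape(-1,2).round(1).tolist()
for o in (obs,obs[:4],obs[4:]): print(fit(o))
p=fit(obs)[0]
# carrier corners top z26
for u in [(231,334),(318,325),(247,465),(332,450)]:
    w=ray(b,*T(*u),.026); d=w[:2]-p[:2]; c,s=np.cos(p[2]),np.sin(p[2]); print(u,w.round(4),(c*d[0]+s*d[1])*1000,(-s*d[0]+c*d[1])*1000)
for u in [(223,187),(280,157),(410,210),(375,262)]:
    w=ray(a,*S(*u),.026); d=w[:2]-p[:2]; c,s=np.cos(p[2]),np.sin(p[2]); print(u,w.round(4),(c*d[0]+s*d[1])*1000,(-s*d[0]+c*d[1])*1000)
```

```text
(array([ 0.62439509, -0.0175859 ,  0.14977696]), [[-0.6, 0.3], [-0.3, -0.4], [0.0, -0.2], [-0.7, -0.0], [-1.1, -0.2], [0.3, 0.6], [-0.2, 0.7]])
(array([ 0.62420352, -0.01862766,  0.14753508]), [[-0.1, 0.2], [0.2, -0.2], [0.3, 0.0], [-0.4, 0.0]])
(array([ 0.62417663, -0.01593359,  0.15054521]), [[-0.7, -0.6], [0.6, 0.1], [-0.0, 0.2]])
(231, 334) [0.6155 0.007  0.026 ] -5.127291493660955 25.672219374626778
(318, 325) [ 0.6206 -0.0478  0.026 ] -8.292267083019068 -29.328571023977904
(247, 465) [ 0.5328 -0.0023  0.026 ] -88.24795967702255 28.749481428142488
(332, 450) [ 0.5417 -0.0558  0.026 ] -87.43547024406894 -25.41416801746751
(223, 187) [ 0.5287 -0.037   0.026 ] -97.55591683242577 -4.880509134252449
(280, 157) [5.373e-01 1.000e-04 2.600e-02] -83.46149242070429 30.467006670094246
(410, 210) [0.6165 0.0042 0.026 ] -4.518400366633511 22.687474085167608
(375, 262) [ 0.6252 -0.039   0.026 ] -2.3932965771337953 -21.29941498895768
```

Call:
move_arm(
  series=[
    [[0, 0, 0.02, 0, 0, 0, 0.062], [0.0195, -0.0305, 0.01, 0, 0, 0.02433, 0.062], [0.0195, -0.0305, 0, 0, 0, 0.02433, 0.062], [0.0195, -0.0305, 0, 0, 0, 0.02433, 0.062], [0.0195, -0.0305, 0, 0, 0, 0.02433, 0.062], [0.0195, -0.0305, 0, 0, 0, 0.02433, 0.062], [0.0195, -0.0305, 0, 0, 0, 0.02433, 0.062], [0.0195, -0.0305, 0, 0, 0, 0.02433, 0.062], [0.0195, -0.0305, 0, 0, 0, 0.02433, 0.062], [0.0195, -0.0305, 0, 0, 0, 0.02433, 0.062], [0.0195, -0.0305, 0, 0, 0, 0.02433, 0.062], [0.0195, -0.0305, 0, 0, 0, 0.02433, 0.062], [0.0195, -0.0305, -0.01, 0, 0, 0.02433, 0.062], [0.0195, -0.0305, -0.02, 0, 0, 0.02433, 0.062], [0.0195, -0.0305, -0.02, 0, 0, 0.02433, 0.062], [0.0195, -0.0305, -0.02, 0, 0, 0.02433, 0.062], [0.0195, -0.0305, -0.02, 0, 0, 0.02433, 0.062], [0.0195, -0.0305, -0.02, 0, 0, 0.02433, 0.062], [0.0195, -0.0305, 0, 0, 0, 0.02433, 0.062], [0, 0, 0, 0, 0, 0, 0.062]],
  ],
)

```text
clock: 2.02
position: [0.5185, -0.0033, 0.1281]
ee_rot: [0.001, -0.073, 0.997, -0.002]
contact_force: [-0.0, -1.1, 1.1]
width: 0.0618
```

Run:
```python
from h import *
s=manip.get_state();print(s["position"],s["ee_rot"])
im=save("wrist","w1.png");print(im["fx"],im["cx"],im["cy"],np.array(im["tool_from_camera"]).round(4).tolist())
save("top","t2.png",(250,105,370,240),4.4)
print(manip.get_state()["position"])
```

```text
[ 0.51854343 -0.00327761  0.12810233] [ 8.32387361e-04 -7.26788993e-02  9.97353642e-01 -1.67276149e-03]
337.2105680645858 324.1242068427478 199.68844570018888 [[-0.0005, -0.9603, -0.2791, 0.0711], [1.0, -0.0005, -0.0002, 0.0001], [0.0, -0.2791, 0.9603, -0.1652], [0.0, 0.0, 0.0, 1.0]]
[0.51522561 0.00111089 0.12887714]
```

View pics/w1.png

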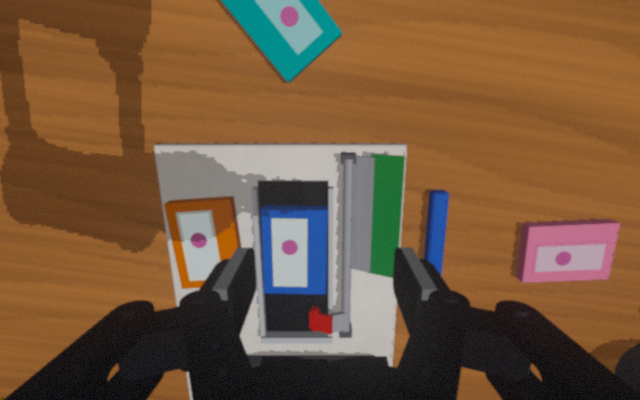

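Run:
```python
from h import *
s=manip.get_state();print(s["position"],s["ee_rot"],s["contact_force"])
im=save("wrist","w2.png",(140,130,440,350),2.6)
np.savez("w2.npz",p=s["position"],q=s["ee_rot"],T=im["tool_from_camera"],K=[im["fx"],im["fy"],im["cx"],im["cy"]])
```

```text
[0.51522561 0.00111089 0.12887714] [-4.35403604e-04 -7.29646809e-02  9.97334386e-01  2.96307884e-04] [-0.52592332  0.27293107  0.17864209]
```

View pics/w2.png

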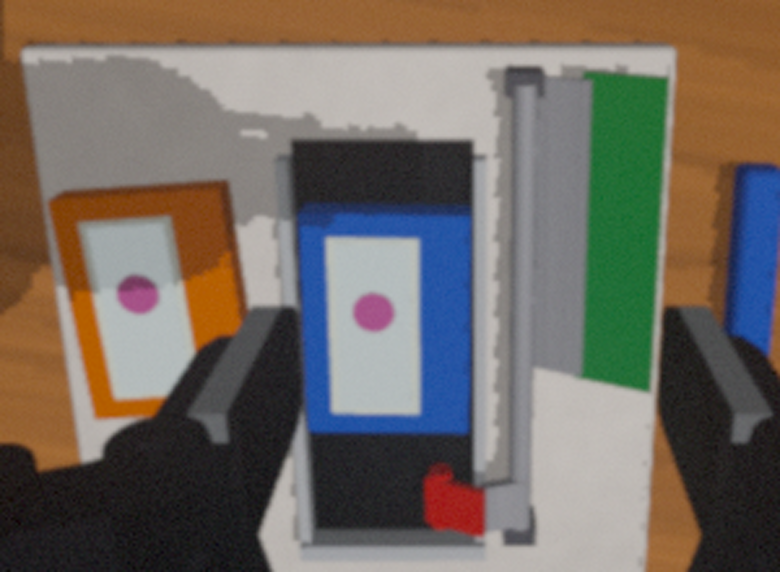

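```bash
cat >> h.py <<'E'
from scipy.spatial.transform import Rotation as Ro
P=[.6243,-.0178,.148]
def toR(w,P=P):
    c,s=np.cos(P[2]),np.sin(P[2]); d=np.array(w[:2])-P[:2]; return np.array([c*d[0]+s*d[1],-s*d[0]+c*d[1],w[2]])*1000
def toW(r,P=P):
    c,s=np.cos(P[2]),np.sin(P[2]); x,y,z=np.array(r)/1000; return np.array([P[0]+c*x-s*y,P[1]+s*x+c*y,z])
def wray(d,u,v,z):
    q=d["q"];R=Ro.from_quat([q[1],q[2],q[3],q[0]]).as_matrix();T=d["T"];K=d["K"]
    o=d["p"]+R@T[:3,3]; r=R@T[:3,:3]@np.array([(u-K[2])/K[0],(v-K[3])/K[1],1]); return o+r*(z-o[2])/r[2]
E
python3 - <<'E'
from h import *
d=np.load("w2.npz")
C=lambda u,v:(140+(u-.8)/2.6,130+(v-.8)/2.6)
for n,u,z in [("base-140,-115",(25,47),14),("base-140,95",(675,47),14),("carrier rear L",(302,213),26),("rear R",(470,213),26),("front L",(308,432),26),("front R",(468,432),26),("stop L",(305,545),24),("stop R",(482,545),24),("strip L -105,-30",(293,142),14),("strip R",(472,142),14),("bar in rear",(585,72),26),("bar out rear",(667,77),37),("bar out front",(650,390),37),("bar in front",(583,375),26),("orange rear",(140,190),26)]:
    print(n,toR(wray(d,*C(*u),z/1000)).round(1))
q=d["q"];R=Ro.from_quat([q[1],q[2],q[3],q[0]]).as_matrix();print(toR(d["p"]))
for u in [(247,308),(297,308),(665,308),(708,308),(205,415),(228,440)]:
  for zt in (0,.011): # at tool z
    print(u,zt,((R.T@(wray(d,*C(*u),d["p"][2]-zt)-d["p"]))*1000).round(1))
E
```

```text
base-140,-115 [-140.  -109.7   14. ]
base-140,95 [-139.4   97.3   14. ]
carrier rear L [-88.1 -22.2  26. ]
rear R [-87.9  31.8  26. ]
front L [ -8.1 -24.8  26. ]
front R [-8.  30.7 26. ]
stop L [ 39.9 -29.   24. ]
stop R [40.1 35.5 24. ]
strip L -105,-30 [-108.7  -26.3   14. ]
strip R [-108.5   32.5   14. ]
bar in rear [-133.4   67.4   26. ]
bar out rear [-133.6   90.3   37. ]
bar out front [-30.3  90.7  37. ]
bar in front [-29.9  70.   26. ]
orange rear [-95.9 -73.5  26. ]
[-105.09337773   34.78830162  128.87713554]
(247, 308) 0 [ -3.8 -47.5  -0. ]
(247, 308) 0.011 [ -8.8 -50.7  11. ]
(297, 308) 0 [ -3.8 -37.3  -0. ]
(297, 308) 0.011 [ -8.8 -39.8  11. ]
(665, 308) 0 [-3.9 38.1  0. ]
(665, 308) 0.011 [-8.9 40.6 11. ]
(708, 308) 0 [-3.9 46.9  0. ]
(708, 308) 0.011 [-8.9 50.  11. ]
(205, 415) 0 [-28.5 -58.3  -0.1]
(205, 415) 0.011 [-35.1 -62.2  10.9]
(228, 440) 0 [-34.6 -53.9  -0.1]
(228, 440) 0.011 [-41.6 -57.5  10.9]
```

Run:
```python
from h import *
s=manip.get_state();q=s["ee_rot"];R=Ro.from_quat([q[1],q[2],q[3],q[0]]).as_matrix()
im=manip.get_image("scene"); c=im["color"][:,:,::-1].copy()
x0,y0,sc=230,90,4.5
c=cv2.resize(c[y0:y0+130,x0:x0+170],None,fx=sc,fy=sc,interpolation=cv2.INTER_CUBIC)
for x in(-11,11):
  for y in(-38,38):
    for z,col in((0,(0,0,255)),(11,(0,255,255)),(-30,(255,0,255))):
      u=proj(im,s["position"]+R@np.array([x,y,z])/1000); cv2.circle(c,(int((u[0]-x0+.5)*sc),int((u[1]-y0+.5)*sc)),2,col,-1)
cv2.imwrite("pics/s3.png",c)
```

```text
(no output)
```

View pics/s3.png

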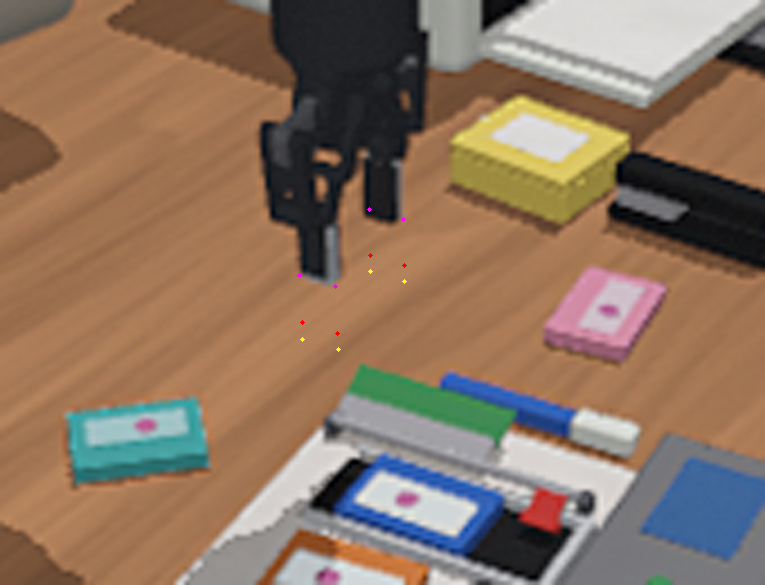

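The overlay shows the drawn fingertips about 30 mm behind the reported TCP, where the text says 11 mm ahead. The wrist view agrees with the overlay. I'll descend in cautious stages and let contact settle it.

Call:
move_arm(
  series=[
    [[-0.0022, 0.0012, -0.011, 0, 0, 0, 0.062], [-0.0022, 0.0012, -0.011, 0, 0, 0, 0.062], [0, 0, -0.011, 0, 0, 0, 0.062], [0, 0, -0.011, 0, 0, 0, 0.062], [0, 0, -0.011, 0, 0, 0, 0.062], [0, 0, -0.011, 0, 0, 0, 0.062], [0, 0, 0, 0, 0, 0, 0.062], [0, 0, 0, 0, 0, 0, 0.062]],
  ],
)

```text
clock: 2.88
position: [0.5095, 0.0059, 0.0636]
ee_rot: [-0.0, -0.075, 0.997, 0.0]
contact_force: [0.0, 0.3, 0.9]
width: 0.0622
```

Run:
```python
from h import *
s=manip.get_state();q=s["ee_rot"];R=Ro.from_quat([q[1],q[2],q[3],q[0]]).as_matrix()
print(s["position"],toR(s["position"]),s["contact_force"])
im=manip.get_image("scene"); c=im["color"][:,:,::-1].copy()
x0,y0,sc=230,110,4.5
c=cv2.resize(c[y0:y0+130,x0:x0+170],None,fx=sc,fy=sc,interpolation=cv2.INTER_CUBIC)
for x in(-11,11):
  for y in(-38,38):
    for z,col in((11,(0,255,255)),(-30,(255,0,255))):
      u=proj(im,s["position"]+R@np.array([x,y,z])/1000); cv2.circle(c,(int((u[0]-x0+.5)*sc),int((u[1]-y0+.5)*sc)),2,col,-1)
cv2.imwrite("pics/s4.png",c)
im=save("wrist","w4.png")
```

```text
[0.5095222  0.00589048 0.0635885 ] [-110.02964356   40.35665882   63.58850358] [0.02843677 0.27613991 0.86339385]
```

View pics/s4.png

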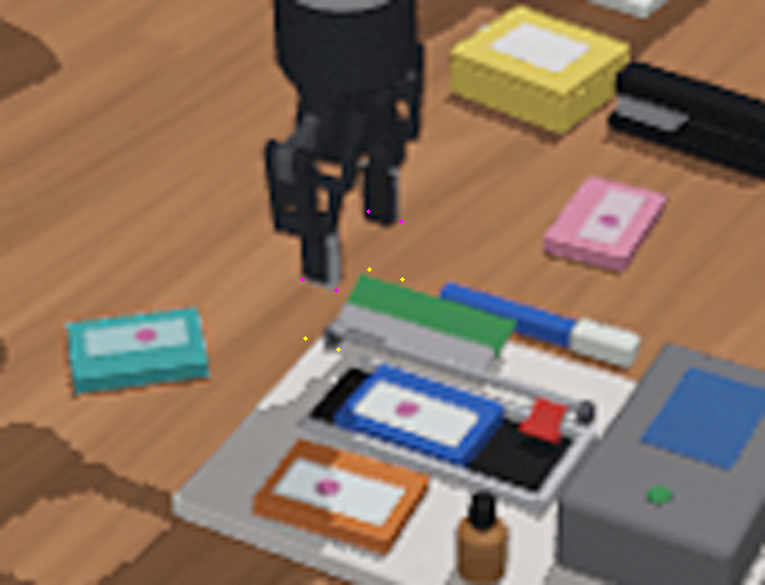

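View pics/w4.png

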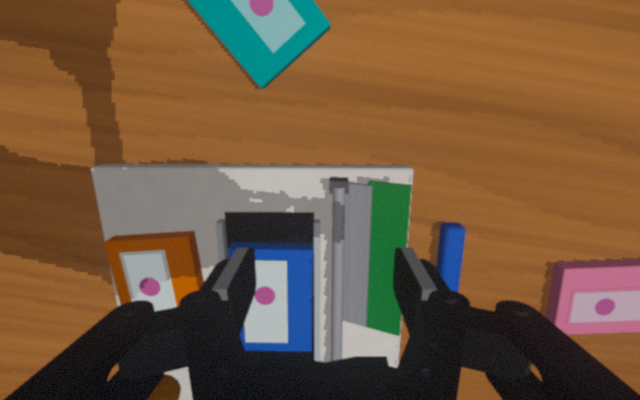

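Call:
move_arm(
  series=[
    [[0, 0, -0.004, 0, 0, 0, 0.062], [0, 0, -0.004, 0, 0, 0, 0.062], [0, 0, -0.004, 0, 0, 0, 0.062], [0, 0, -0.004, 0, 0, 0, 0.062], [0, 0, -0.004, 0, 0, 0, 0.062], [0, 0, 0, 0, 0, 0, 0.062]],
  ],
)

```text
clock: 3.48
position: [0.5096, 0.0046, 0.0423]
ee_rot: [-0.001, -0.074, 0.997, 0.0]
contact_force: [0.6, -0.2, -0.3]
width: 0.0621
```

Call:
move_arm(
  series=[
    [[0, 0, -0.004, 0, 0, 0, 0.062], [0, 0, -0.004, 0, 0, 0, 0.062], [0, 0, -0.004, 0, 0, 0, 0.062], [0, 0, -0.004, 0, 0, 0, 0.062], [0, 0, -0.004, 0, 0, 0, 0.062], [0, 0, 0, 0, 0, 0, 0.062]],
  ],
)

```text
clock: 3.98
position: [0.5097, 0.0047, 0.0224]
ee_rot: [-0.001, -0.074, 0.997, 0.0]
contact_force: [-0.5, 0.4, -0.1]
width: 0.0617
```

Run:
```python
from h import *
s=manip.get_state();print(s["position"],toR(s["position"]),s["contact_force"],s["moment"])
save("scene","s5.png",(260,120,420,240),5)
save("wrist","w5.png")
```

```text
[0.5096834  0.00469941 0.02239164] [-110.04583957   39.15484227   22.39164294] [-0.52068083  0.39441136 -0.1444508 ] [0.03163315 0.00779254 0.0370922 ]
```

View pics/s5.png

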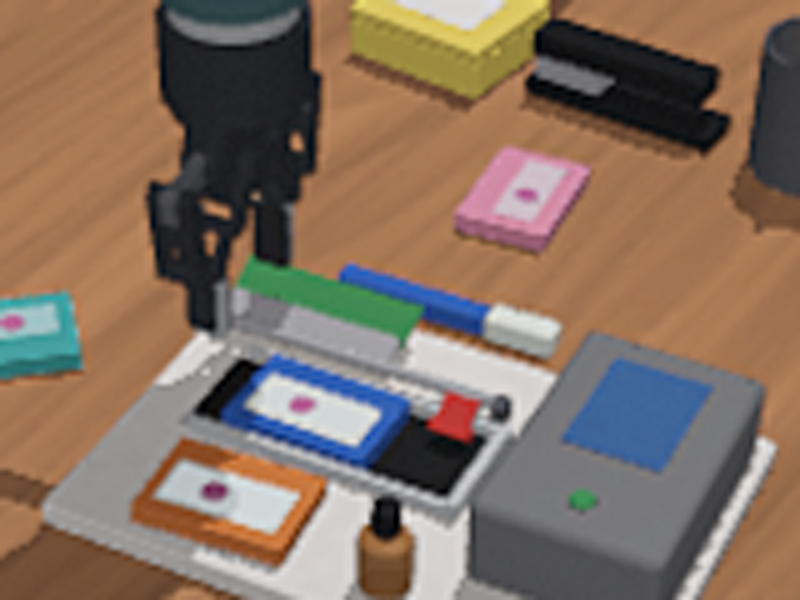

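View pics/w5.png

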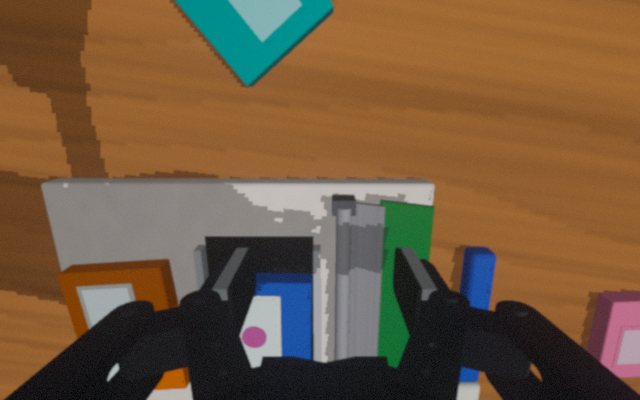

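Call:
move_arm(
  series=[
    [[0, 0, -0.004, 0, 0, 0, 0.062], [0, 0, -0.004, 0, 0, 0, 0.062], [0, 0, -0.004, 0, 0, 0, 0.062], [0, 0, -0.003, 0, 0, 0, 0.062], [0, 0, 0, 0, 0, 0, 0.062]],
  ],
)

```text
clock: 4.5
position: [0.5097, 0.0047, 0.0075]
ee_rot: [-0.001, -0.074, 0.997, 0.0]
contact_force: [0.1, 0.5, 0.5]
width: 0.0619
```

Run:
```python
from h import *
s=manip.get_state();print(s["position"],toR(s["position"]),s["contact_force"],s["moment"])
save("scene","s6.png",(260,120,420,240),5)
save("wrist","w6.png")
```

```text
[0.50972166 0.00470045 0.00753073] [-110.00784322   39.15022881    7.53073004] [0.1086339  0.48242192 0.5492004 ] [-0.01410489 -0.01678603 -0.03421484]
```

View pics/s6.png

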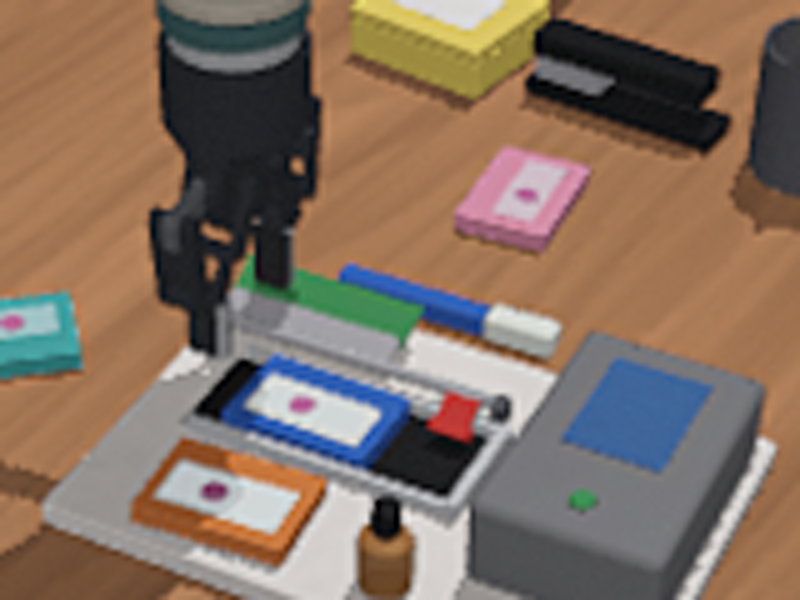

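View pics/w6.png

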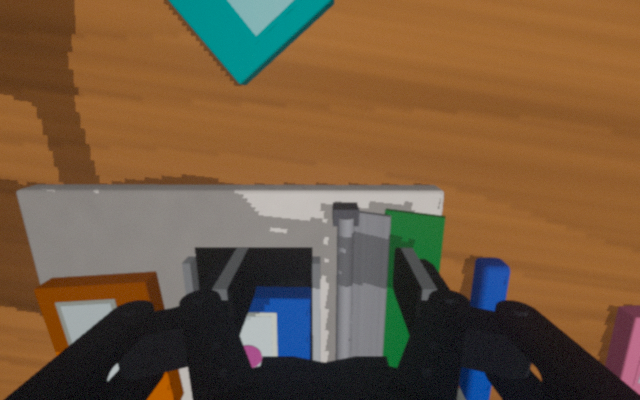

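Bar finger sits over the green bar, and the other is over the channel behind the carrier. I'll feel for contact in 2 mm steps.

Call:
move_arm(
  series=[
    [[0, 0, -0.002, 0, 0, 0, 0.062], [0, 0, -0.002, 0, 0, 0, 0.062], [0, 0, -0.002, 0, 0, 0, 0.062], [0, 0, 0, 0, 0, 0, 0.062]],
  ],
)

```text
clock: 4.93
position: [0.5106, 0.0048, 0.0023]
ee_rot: [0.0, -0.074, 0.997, 0.0]
contact_force: [-0.7, -0.3, 2.9]
width: 0.0619
```

Call:
move_arm(
  series=[
    [[0, 0, -0.002, 0, 0, 0, 0.062], [0, 0, -0.002, 0, 0, 0, 0.062], [0, 0, 0, 0, 0, 0, 0.062]],
  ],
)

```text
clock: 5.18
position: [0.5106, 0.0049, -0.0017]
ee_rot: [0.0, -0.074, 0.997, 0.0]
contact_force: [-0.8, 1.2, 4.2]
width: 0.0621
```

Call:
move_arm(
  series=[
    [[0, 0, -0.002, 0, 0, 0, 0.062], [0, 0, -0.002, 0, 0, 0, 0.062], [0, 0, 0, 0, 0, 0, 0.062]],
  ],
)

```text
clock: 5.43
position: [0.5106, 0.0049, -0.0057]
ee_rot: [0.0, -0.074, 0.997, 0.0]
contact_force: [-0.0, 1.5, 4.7]
width: 0.0619
```

Call:
move_arm(
  series=[
    [[0, 0, -0.002, 0, 0, 0, 0.062], [0, 0, -0.002, 0, 0, 0, 0.062], [0, 0, 0, 0, 0, 0, 0.062]],
  ],
)

```text
clock: 5.68
position: [0.5107, 0.0046, -0.0089]
ee_rot: [0.0, -0.075, 0.997, 0.0]
contact_force: [-1.5, 1.9, 9.7]
width: 0.0621
```

Call:
move_arm(
  series=[
    [[0, 0, -0.0015, 0, 0, 0, 0.062], [0, 0, 0, 0, 0, 0, 0.062]],
  ],
)

```text
clock: 5.85
position: [0.5108, 0.0046, -0.0093]
ee_rot: [0.001, -0.075, 0.997, 0.0]
contact_force: [-4.0, 1.6, 20.2]
width: 0.0625
```

Run:
```python
from h import *
s=manip.get_state();print(s["position"],toR(s["position"]),s["contact_force"],s["moment"])
save("scene","s7.png",(260,120,420,240),5)
```

```text
[ 0.51081817  0.00462418 -0.00931846] [-108.93456415   38.91310046   -9.31845829] [-4.02179517  1.58917473 20.23369731] [0.88682267 0.6216686  0.14215262]
```

View pics/s7.png

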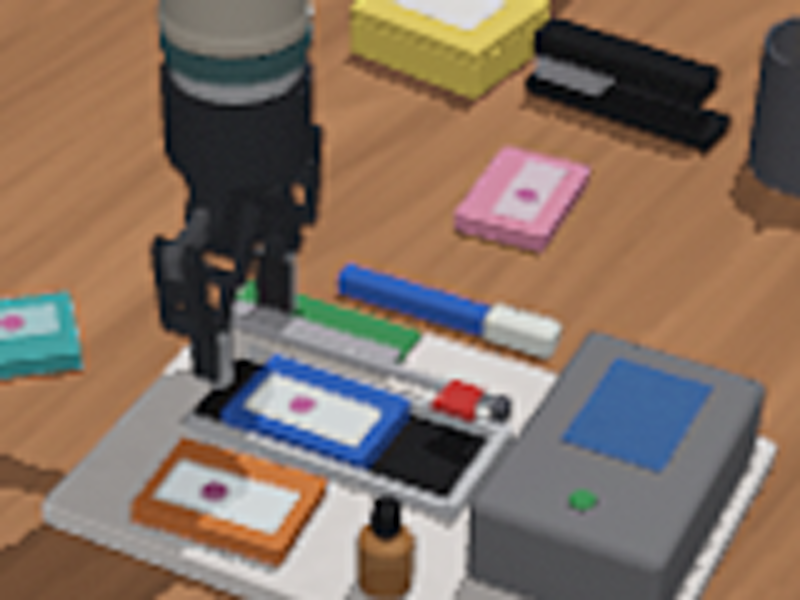

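Bar is at its stop (force jumped 10→20 N at TCP z −9 mm) and the foot is visibly raised. I'll ease up 1 mm and start pushing.

Call:
move_arm(
  series=[
    [[0, 0, -0.0, 0, 0, 0, 0.062], [0, 0, 0.001, 0, 0, 0, 0.062], [0.00198, 0.0003, 0, 0, 0, 0, 0.062], [0.00198, 0.0003, 0, 0, 0, 0, 0.062], [0.00198, 0.0003, 0, 0, 0, 0, 0.062], [0.00198, 0.0003, 0, 0, 0, 0, 0.062], [0.00198, 0.0003, 0, 0, 0, 0, 0.062], [0.00198, 0.0003, 0, 0, 0, 0, 0.062]],
  ],
)

```text
clock: 6.57
position: [0.5107, 0.0051, -0.0098]
ee_rot: [-0.011, -0.077, 0.997, -0.001]
contact_force: [-22.2, -8.0, 31.2]
width: 0.0621
```

Call:
move_arm(
  series=[
    [[0.00198, 0.0003, 0, 0, 0, 0, 0.062], [0.00198, 0.0003, 0, 0, 0, 0, 0.062], [0.00198, 0.0003, 0, 0, 0, 0, 0.062], [0.00198, 0.0003, 0, 0, 0, 0, 0.062], [0.00198, 0.0003, 0, 0, 0, 0, 0.062]],
  ],
)

```text
clock: 6.98
position: [0.5233, 0.0073, -0.0094]
ee_rot: [-0.008, -0.076, 0.997, 0.0]
contact_force: [-14.5, -2.8, 22.9]
width: 0.062
```

Run:
```python
from h import *
s=manip.get_state();print(s["position"],toR(s["position"]),s["contact_force"],s["moment"])
save("scene","s8.png",(260,120,420,240),5)
```

```text
[ 0.52332041  0.00732193 -0.0094253 ] [-96.17119403  39.73777473  -9.42530445] [-14.4518847   -2.79710024  22.85071145] [0.36750945 2.93585089 0.56648001]
```

View pics/s8.png

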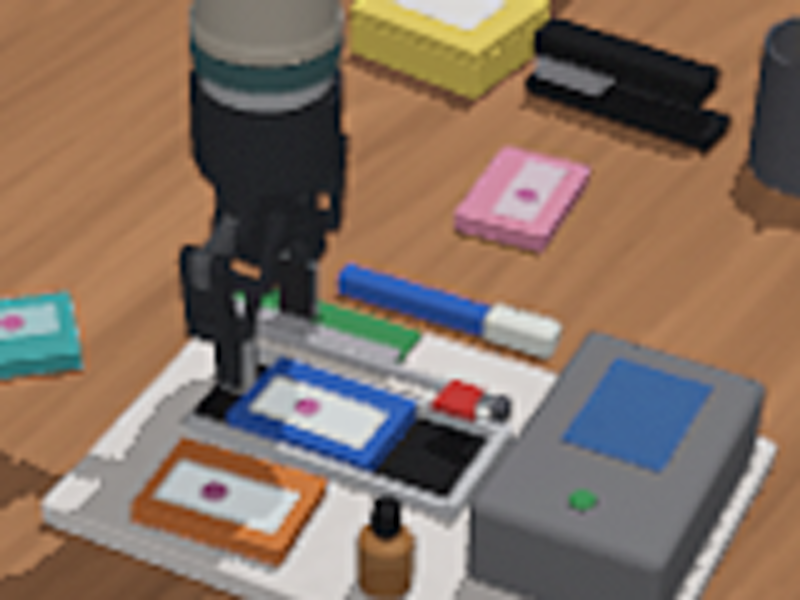

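Force was friction on the bar (too much press). The carrier has just begun to move and the foot is up. I'll ease the press and continue.

Call:
move_arm(
  series=[
    [[0, 0, 0.0012, 0, 0, 0, 0.062], [0, 0, 0, 0, 0, 0, 0.062]],
  ],
)

```text
clock: 7.2
position: [0.5275, 0.0076, -0.0089]
ee_rot: [-0.004, -0.075, 0.997, 0.0]
contact_force: [-7.9, -1.5, 10.2]
width: 0.0622
```

Call:
move_arm(
  series=[
    [[0.00198, 0.0003, 0, 0, 0, 0, 0.062], [0.00198, 0.0003, 0, 0, 0, 0, 0.062], [0.00198, 0.0003, 0, 0, 0, 0, 0.062], [0.00198, 0.0003, 0, 0, 0, 0, 0.062]],
  ],
)

```text
clock: 7.53
position: [0.5316, 0.0085, -0.0091]
ee_rot: [-0.008, -0.076, 0.997, -0.0]
contact_force: [-11.5, -2.2, 16.1]
width: 0.0621
```

Call:
move_arm(
  series=[
    [[0.00198, 0.0003, 0, 0, 0, 0, 0.062], [0.00198, 0.0003, 0, 0, 0, 0, 0.062], [0.00198, 0.0003, 0, 0, 0, 0, 0.062], [0.00198, 0.0003, 0, 0, 0, 0, 0.062]],
  ],
)

```text
clock: 7.87
position: [0.5421, 0.0099, -0.009]
ee_rot: [-0.006, -0.076, 0.997, 0.0]
contact_force: [-10.5, -1.5, 14.2]
width: 0.0623
```

Run:
```python
from h import *
s=manip.get_state();print(s["position"],toR(s["position"]),s["contact_force"],s["moment"])
save("scene","s9.png",(260,120,420,240),5)
```

```text
[ 0.54205766  0.00988715 -0.00899084] [-77.26051351  39.51195467  -8.99084047] [-10.45667022  -1.47079015  14.1772013 ] [0.24782621 1.52766163 0.26899836]
```

View pics/s9.png

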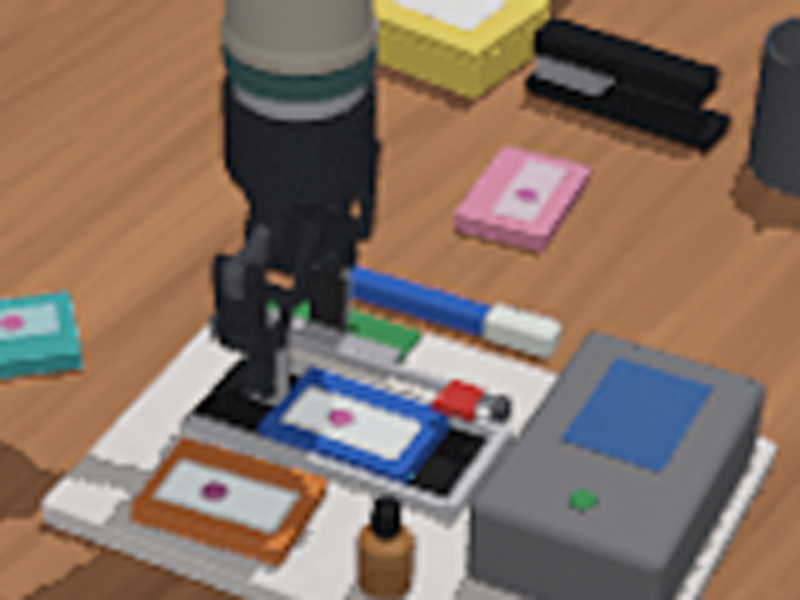

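Call:
move_arm(
  series=[
    [[0.00198, 0.0003, 0.0003, 0, 0, 0, 0.062], [0.00198, 0.0003, 0, 0, 0, 0, 0.062], [0.00198, 0.0003, 0, 0, 0, 0, 0.062], [0.00198, 0.0003, 0, 0, 0, 0, 0.062], [0.00198, 0.0003, 0, 0, 0, 0, 0.062], [0.00198, 0.0003, 0, 0, 0, 0, 0.062]],
  ],
)

```text
clock: 8.42
position: [0.5546, 0.0116, -0.0088]
ee_rot: [-0.005, -0.075, 0.997, -0.0]
contact_force: [-8.8, -2.4, 12.2]
width: 0.062
```

Run:
```python
from h import *
s=manip.get_state();print(s["position"],toR(s["position"]),s["contact_force"],s["moment"])
save("scene","s10.png",(260,120,420,240),5)
```

```text
[ 0.55457369  0.01161856 -0.00883048] [-64.62599063  39.37881908  -8.83048238] [-8.81040063 -2.38424444 12.16552642] [0.16142058 1.56589965 0.27276542]
```

View pics/s10.png

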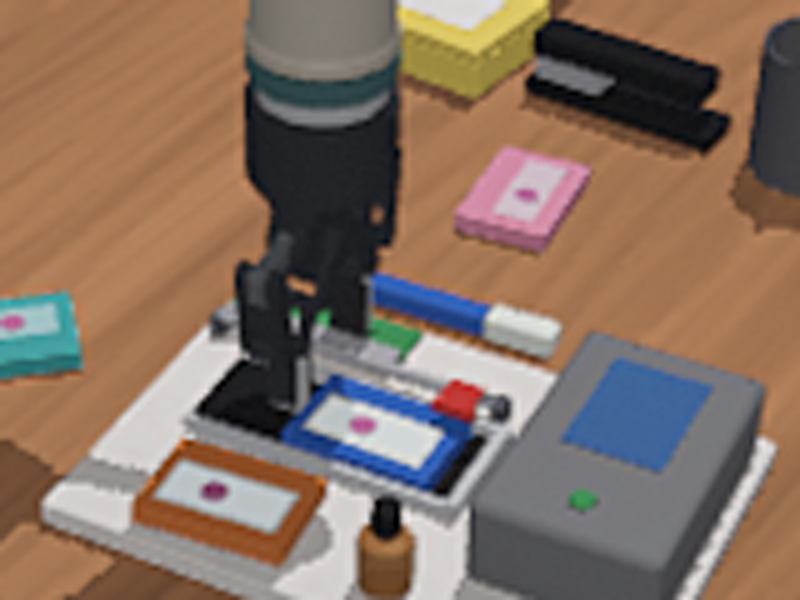

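Call:
move_arm(
  series=[
    [[0.00198, 0.0003, 0, 0, 0, 0, 0.062], [0.00198, 0.0003, 0, 0, 0, 0, 0.062], [0.00198, 0.0003, 0, 0, 0, 0, 0.062], [0.00198, 0.0003, 0, 0, 0, 0, 0.062]],
  ],
)

```text
clock: 8.8
position: [0.5625, 0.0128, -0.0088]
ee_rot: [-0.005, -0.075, 0.997, -0.0]
contact_force: [-8.1, -0.7, 11.8]
width: 0.0622
```

Call:
move_arm(
  series=[
    [[0.001, 0.00015, 0, 0, 0, 0, 0.062], [0.001, 0.00015, 0, 0, 0, 0, 0.062], [0.001, 0.00015, 0, 0, 0, 0, 0.062]],
  ],
)

```text
clock: 9.05
position: [0.5642, 0.0131, -0.0089]
ee_rot: [-0.006, -0.076, 0.997, -0.0]
contact_force: [-11.6, -3.2, 15.0]
width: 0.0623
```

Call:
move_arm(
  series=[
    [[0.001, 0.00015, 0, 0, 0, 0, 0.062], [0.001, 0.00015, 0, 0, 0, 0, 0.062]],
  ],
)

```text
clock: 9.22
position: [0.5641, 0.0131, -0.009]
ee_rot: [-0.008, -0.076, 0.997, -0.0]
contact_force: [-16.0, -4.1, 17.7]
width: 0.0622
```

Run:
```python
from h import *
s=manip.get_state();print(s["position"],toR(s["position"]),s["contact_force"],s["moment"])
save("scene","s11.png",(260,120,420,240),5)
```

```text
[ 0.5641149   0.01308961 -0.00896855] [-54.97216092  39.42683911  -8.96854966] [-15.97437573  -4.08973365  17.66247564] [-0.09439528  2.60325106  0.45328958]
```

View pics/s11.png

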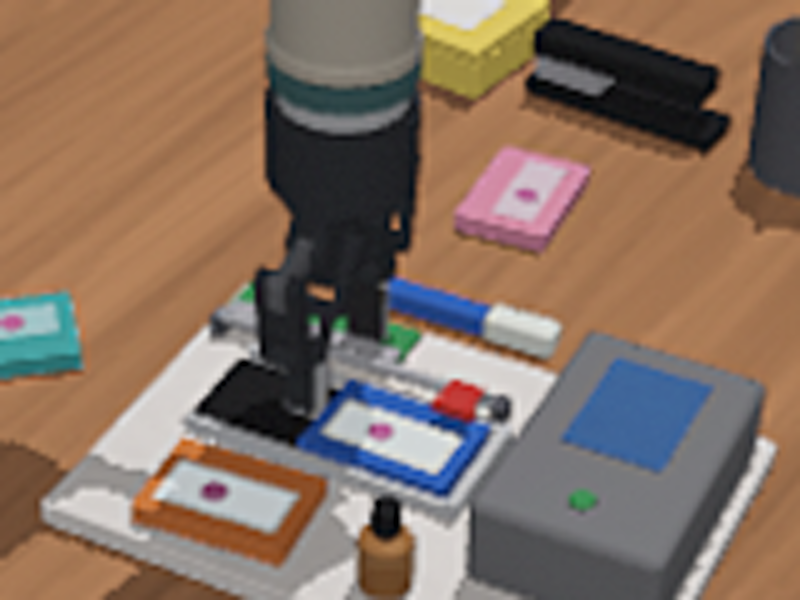

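The carrier's front appears at the end stop, and the force ratio rose above bar friction (0.9 against 0.7). I'll push a little more to make sure it isn't stiction.

Call:
move_arm(
  series=[
    [[0.001, 0.00015, 0, 0, 0, 0, 0.062], [0.001, 0.00015, 0, 0, 0, 0, 0.062], [0.001, 0.00015, 0, 0, 0, 0, 0.062], [0, 0, 0, 0, 0, 0, 0.062]],
  ],
)

```text
clock: 9.6
position: [0.568, 0.0136, -0.0088]
ee_rot: [-0.008, -0.076, 0.997, -0.0]
contact_force: [-13.1, -2.5, 15.7]
width: 0.062
```

Run:
```python
from h import *
s=manip.get_state();print(s["position"],toR(s["position"]),s["contact_force"],s["moment"])
save("scene","s12.png",(310,180,380,230),11)
save("top","t12.png",(270,140,350,220),7)
```

```text
[ 0.56804854  0.01363459 -0.00884575] [-51.00116227  39.38580358  -8.84575461] [-13.05716824  -2.54806006  15.69203692] [-0.06666176  2.11877468  0.09395296]
```

View pics/s12.png

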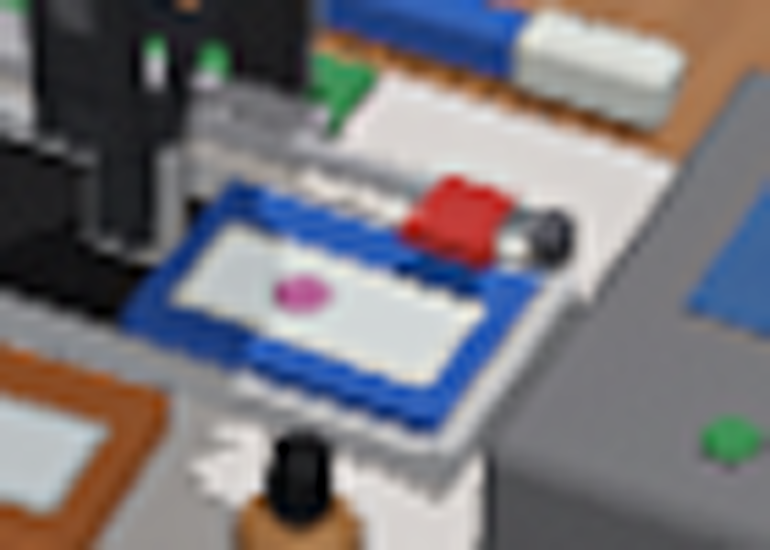

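View pics/t12.png

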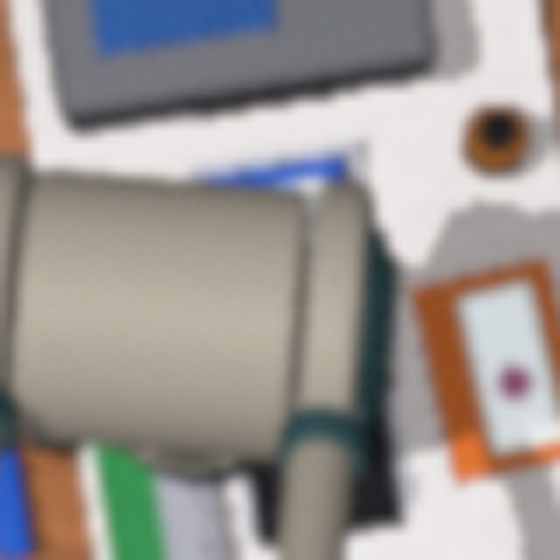

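It did slip 4 mm further, so that was stiction. Now it looks flush. I'll reduce the press a little and push again to see a hard stop.

Call:
move_arm(
  series=[
    [[0, 0, 0.0007, 0, 0, 0, 0.062], [0.001, 0.00015, 0, 0, 0, 0, 0.062], [0.001, 0.00015, 0, 0, 0, 0, 0.062], [0, 0, 0, 0, 0, 0, 0.062]],
  ],
)

```text
clock: 10.03
position: [0.5681, 0.0137, -0.0088]
ee_rot: [-0.009, -0.075, 0.997, -0.0]
contact_force: [-14.9, -4.6, 15.6]
width: 0.062
```

Call:
move_arm(
  series=[
    [[0.001, 0.00015, 0, 0, 0, 0, 0.062], [0.001, 0.00015, 0, 0, 0, 0, 0.062], [0, 0, 0, 0, 0, 0, 0.062]],
  ],
)

```text
clock: 10.28
position: [0.568, 0.0137, -0.0088]
ee_rot: [-0.011, -0.075, 0.997, -0.0]
contact_force: [-18.4, -5.3, 18.3]
width: 0.0619
```

Call:
move_arm(
  series=[
    [[0.001, 0.00015, 0, 0, 0, 0, 0.062], [0.001, 0.00015, 0, 0, 0, 0, 0.062], [0, 0, 0, 0, 0, 0, 0.062]],
  ],
)

```text
clock: 10.53
position: [0.5679, 0.0137, -0.0088]
ee_rot: [-0.013, -0.076, 0.997, -0.0]
contact_force: [-22.0, -5.6, 20.5]
width: 0.062
```

Run:
```python
from h import *
s=manip.get_state();print(s["position"],toR(s["position"]),s["contact_force"],s["moment"])
save("scene","s13.png",(310,180,380,230),11)
```

```text
[ 0.56793749  0.01367385 -0.00884266] [-51.10521451  39.44101114  -8.8426605 ] [-22.00632794  -5.5752667   20.45053022] [-0.78105227  3.58417395 -0.17657577]
```

View pics/s13.png

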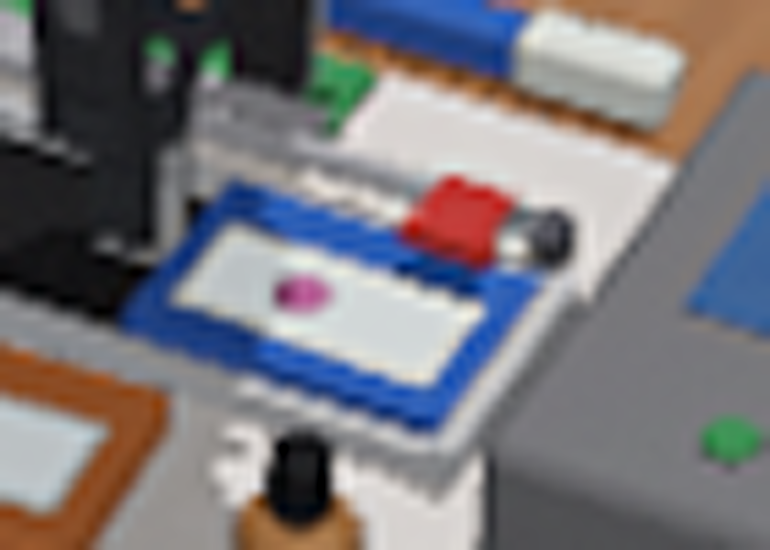

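Hard stop confirmed: 6 mm more command gave no motion, the force ratio is above 1, and TCP x −51 is exactly where home was predicted. I'll draw the pusher back off the carrier with the bar still held down.

Call:
move_arm(
  series=[
    [[-0.002, -0.0003, 0, 0, 0, 0, 0.062], [-0.002, -0.0003, 0, 0, 0, 0, 0.062], [-0.002, -0.0003, 0, 0, 0, 0, 0.062], [-0.002, -0.0003, 0, 0, 0, 0, 0.062], [-0.002, -0.0003, 0, 0, 0, 0, 0.062], [0, 0, 0, 0, 0, 0, 0.062]],
  ],
)

```text
clock: 11.08
position: [0.5683, 0.0136, -0.0083]
ee_rot: [-0.003, -0.075, 0.997, 0.0]
contact_force: [-4.7, 0.2, 6.6]
width: 0.0621
```

Call:
move_arm(
  series=[
    [[-0.002, -0.0003, -0.0003, 0, 0, 0, 0.062], [-0.002, -0.0003, 0, 0, 0, 0, 0.062], [-0.002, -0.0003, 0, 0, 0, 0, 0.062], [-0.002, -0.0003, 0, 0, 0, 0, 0.062], [-0.002, -0.0003, 0, 0, 0, 0, 0.062], [0, 0, 0, 0, 0, 0, 0.062]],
  ],
)

```text
clock: 11.58
position: [0.5651, 0.0121, -0.0071]
ee_rot: [0.003, -0.074, 0.997, -0.0]
contact_force: [4.0, 1.0, 6.2]
width: 0.0623
```

Run:
```python
from h import *
s=manip.get_state();print(s["position"],toR(s["position"]),s["contact_force"],s["moment"])
save("scene","s14.png",(310,180,380,230),11)
```

```text
[ 0.56507111  0.01209116 -0.00705261] [-54.17364068  38.29829959  -7.05261387] [4.01920376 0.97596853 6.24538019] [ 0.38691663 -0.51861572 -0.12840591]
```

View pics/s14.png

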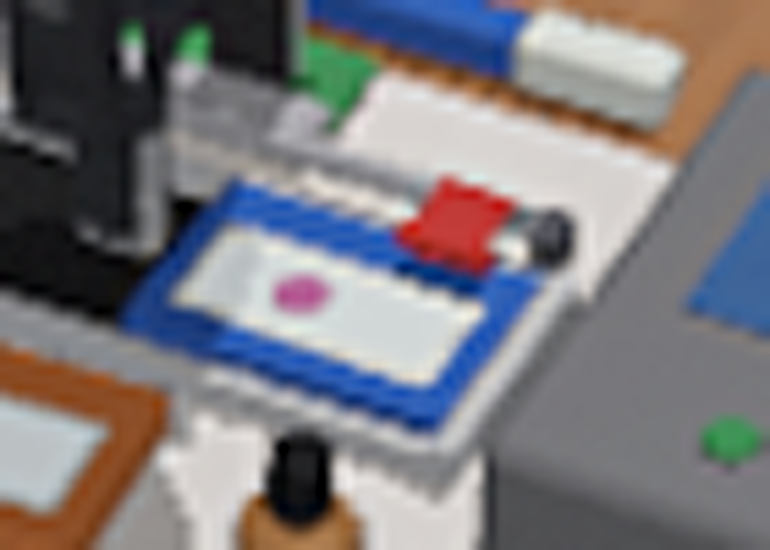

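The pusher is off the carrier, which stayed put. Letting the bar up now.

Call:
move_arm(
  series=[
    [[0, 0, 0.0015, 0, 0, 0, 0.062], [0, 0, 0.0015, 0, 0, 0, 0.062], [0, 0, 0.0015, 0, 0, 0, 0.062], [0, 0, 0.0015, 0, 0, 0, 0.062], [0, 0, 0.0015, 0, 0, 0, 0.062], [0, 0, 0.0015, 0, 0, 0, 0.062], [0, 0, 0.0015, 0, 0, 0, 0.062], [0, 0, 0.0015, 0, 0, 0, 0.062], [0, 0, 0.002, 0, 0, 0, 0.062], [0, 0, 0.004, 0, 0, 0, 0.062], [0, 0, 0.008, 0, 0, 0, 0.062], [0, 0, 0.015, 0, 0, 0, 0.062], [0, 0, 0.02, 0, 0, 0, 0.062], [0, 0, 0.02, 0, 0, 0, 0.062], [-0.02, 0, 0.02, 0, 0, 0, 0.062], [-0.03, 0, 0.02, 0, 0, 0, 0.062], [-0.03, 0, 0.02, 0, 0, 0, 0.062], [-0.03, 0, 0, 0, 0, 0, 0.062], [-0.03, 0, 0, 0, 0, 0, 0.062], [0, 0, 0, 0, 0, 0, 0.062]],
  ],
)

```text
clock: 13.3
position: [0.4146, 0.0132, 0.1331]
ee_rot: [-0.003, -0.075, 0.997, 0.0]
contact_force: [-0.1, -0.3, -0.5]
width: 0.0622
```

Run:
```python
from h import *
s=manip.get_state();print(s["clock"],s["position"],s["contact_force"])
save("scene","s15.png",(260,150,420,270),5)
save("top","t15.png",(250,105,370,240),4.4)
```

```text
13.3 [0.41461939 0.01317217 0.13310001] [-0.07184097 -0.33183058 -0.50530353]
```

View pics/s15.png

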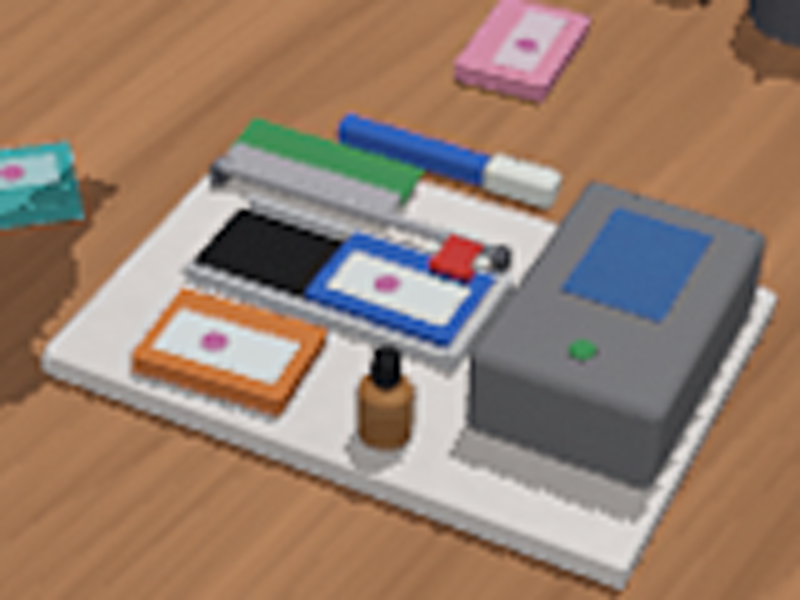

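View pics/t15.png

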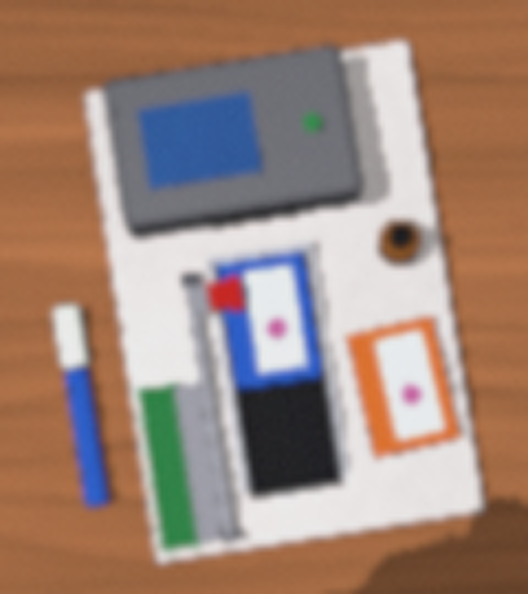

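Run:
```python
from h import *
b=manip.get_image("top")
for u in [(282,384),(262,256)]:
    print(toR(ray(b,250+(u[0]-1.7)/4.4,105+(u[1]-1.7)/4.4,.026)).round(1))
print(manip.sign_off(), manip.get_state()["clock"])
```

```text
[-41.3  -0.9  26. ]
[40.7 -1.2 26. ]
the job is handed in; nothing more can be done
the job is handed in; nothing more can be done
```

The blue carrier is home against the end stop with the clip foot down on it. I handed the job in at about 13.4 s of the 35 s allowed; no verdict is reported.

**What I did:** One fingertip pressed the green bar to its stop while the other pushed the carrier home. I then drew the pusher back with the bar still down, let the bar up and moved clear.

**What the last checks showed:**
- **Home:** in the last top picture the carrier's edges measured x −41.3 and 40.7 mm, against −40 and 40 expected. That is within the camera accuracy. While pushing, 6 mm of extra command gave no further motion.
- **Foot:** it was raised in every picture taken during the push. Afterwards it appears to rest on the carrier. I judged that by eye, and the hinge angle was not measured.
- **Other objects:** the spare carrier, bottle and marker show in the same places as before. I did not re-check the mouse, pen cup, stapler and slide box in the final crops. The arm never went near the mouse, and passed over the others' area with no contact force noticed.
- **Robot:** clear of the reader, with about zero contact force.

**What disagreed or went less smoothly:**
- **Fingertip position:** the fingertips sit about 28–31 mm behind the reported TCP, not 11 mm ahead as stated. Two cameras and the contact itself agreed on this, so I worked from contact.
- **Reader position:** the wrist camera placed the reader about 3 mm farther in y than the fixed cameras did. I left enough margin that it did not matter.
- **Bar friction:** the fingertip stuck and slipped on the bar early in the push and once about 4 mm short of home. The highest force I saw was about 31 N at the fingertips.

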